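# Butt a tube stub against its collar and lock the tailstock with the cam lever

## Robot

A 6-joint arm with a two-finger parallel gripper is mounted at the origin on the work surface. World frame = base frame: x ahead of the robot, y to its left, z up, the work surface at z = 0. Lengths are in mm, angles in rad, forces in N, time in s.
With the tool pointing down it reaches from about 375 to 925 mm from the base axis. Payload 5.7 kg.
Tool frame: the origin (TCP) lies midway between the tips of the shut fingers; the grasp point (between the pads) lies 19 mm behind it; z points along the fingers, y is the direction in which the jaws open and shut (so a half turn about z gives the same grasp; the last joint's range is limited). The gripper opens to 85 mm and grips with 20 to 120 N. Pads are 22 mm wide; open, the fingers measure 114 mm over their backs; the gripper's body (76 mm by 85 mm) begins 54 mm behind the grasp point. The pads swing forward as they close: fully open they stand 13 mm farther back than shut.
Start: joints at [1.124, 0.359, 1.51, -0, 1.272, -0.115], TCP at [195.439, 567.245, 231.267] pointing down, gripper open.
Joint ranges: [-2.97, 2.97], [-1.01, 2.36], [0.21, 2.38], [-0.96, 4.11], [0.2, 2.71], [-2.98, 2.98]. Speed limits (rad/s): [2.39, 2.39, 3.14, 3.14, 3.14, 3.14].

## Interface

Orientations are given as [roll, pitch, yaw] about the fixed x, y, z axes, in that order (R = Rz(yaw) Ry(pitch) Rx(roll)).
In Python, from workcell import bot, optics gives the robot as it stands. The module is installed in compiled form; this text tells all that it offers. Calls block until the motion is done:
- bot.movep(position, orientation): joint-space move of the TCP to a pose.
- bot.move_l(position, speed=150, rot=None): straight line of the TCP; rot=None keeps the orientation; speed is the mean speed in mm/s.
- bot.movej(angles): joint-space move.
- bot.command_gripper(opening): finger opening in mm; the grip force is fixed at half the most; returns when the fingers have stopped.
- bot.wait(seconds).
- bot.inverse_kinematics(position, orientation): joint angles nearest the present ones, or None.
- bot.get_obs(): the state.
- optics.snapshot(name): name is "side" or "top" or "wrist"; returns the picture (400x640x3 uint8, red, green, blue); there is no depth.
- optics.camera_model(name): a dict with "intrinsics" (3x3 intrinsics, pixels), "D" ([k1, k2, p1, p2, k3] as OpenCV has them; the pictures are not rectified), "T" (4x4, takes a point from camera to world coordinates); the wrist camera has in their place "hand_eye" (4x4, takes a point from camera to tool coordinates, whose origin is the TCP and whose axes are the flange's). Camera axes: x right, y up, looking along -z (the intrinsics and any distortion apply to the point x, -y, -z); pixel columns grow to the right and rows downward; lengths in mm; the calibration is good to about 2 mm. A picture is of the moment at which its call begins: read the wrist's pose just before it. camera_model takes no time and is no camera call.
A pose or a line that the arm cannot do raises bot.IKError and nothing moves.
- bot.job_done(): hands the job in, once; it reports no verdict.
The state is a dict: "t": time; "joint_pos": joint angles; "joint_velocities": joint speeds; "tau": joint torques, N m; "position": TCP position; "eef_rot": TCP orientation; "ft_force": force on the tool from outside, world axes, zero at the start; "torque": the same for the moment, N m; "grip_width": finger opening in mm.
Only numpy, scipy, OpenCV 4.12 (cv2) and the standard library are available. Lean on these libraries where they do the work, as an engineer would, in place of code of your own. Each camera call takes 0.05 s, during which the arm holds its last target. There are 200 camera calls.

## Task

Slide the quill of the fit-up fixture in by its knob until the tube stub is butted against the collar of the plate and nipped tight, with no gap at either end of it; come up slowly and press gently, for the collar is thin sheet. Then flip the quill's cam lever over centre and fully home, without forcing it, so that the quill is locked there, and let go. Leave the spare stub, the wire brush and the spanner where they lie.

Things in the scene. Friction and masses are not known exactly. Their poses are not given: they have to be found in the camera images.
- fixture: Fit-up fixture, bolted to the bench: a dark steel bed 90 x 240 x 12 mm along its own y, with an upright headstock at the -y end, two V-blocks (tops at height 70) and a grey split block (60 x 40 mm, top at height 83) at the +y end. Origin: on the bench top under the middle of the split block; z up. Stub and quill share one axis, along y at x = 0, 75 mm above the bench.
- plate: Thin sheet plate 112 x 112 mm, upright, bolted to the headstock, with a pressed collar (48 mm across, 10 mm long) standing out towards the stub. Origin: middle of the sheet's face, on the common axis. Fixed. The collar bends if the stub is pressed on it with more than about 18 N, even for an instant: come up to it slowly.
- collar_face (a point): Middle of the collar's end face, on the common axis, against which the stub must butt; axes as the fixture's (+y points towards the stub).
- tube: The tube stub: thin-wall tube 48.3 mm across, 100 mm long, about 0.3 kg, lying loose in the V-blocks with its y axis along the fixture's y. Origin: its middle, on its axis. At the start it lies 6 to 20 mm short of the collar.
- tube_end (a point): Middle of the stub's end that faces the collar, on its axis, 50 mm from the stub's origin towards its -y. Pressed on the collar with about 8 to 14 N (over and above the drag) it is nipped well: most of that stays on when the knob is let go, and at least 2 N must remain.
- quill (a joint): Travel of the quill (16 mm rod through the split block) in m: 0 drawn right out, grows as it slides towards the collar (fixture -y), at most 0.060. With the stub butted it stands anywhere from 0.036 to 0.044. Unlocked it slides stiffly (7 N, 10 to 12 N with the stub in front of it, more when fast) and stays where it is left. With the lever home it is gripped and does not slide.
- knob_face (a point): Middle of the rear (+y) face of the quill's black palm knob: 36 mm across, 22 mm long along y; the face looks along fixture +y. Push it along -y. At the quill's front a 36 mm nose pad on a screwed stud pushes the stub: 160 to 168 mm from pad face to knob face, set differently each time. At least 35 mm of bare rod is left between knob and split block when the stub is butted.
- lever (a joint): Angle of the steel cam lever on top of the split block, rad, turning about the fixture's +y axis: 0 leans 10 degrees back from upright (towards fixture -x), 0.17 is upright, it folds over towards fixture +x, fully home at 1.92 (10 degrees below level, against its stop). At rest it stands open at 0.
- lever_tip (a point): Outer end of the lever, at mid thickness, 85 mm from the pivot. The lever is a straight flat arm 9 mm thick, 16 mm wide along fixture y, 22 mm wide over its last 24 mm. The lever is sprung: let go early it springs back open. It stiffens to about 11 N at the tip near 1.0 rad, eases, passes centre at about 1.65, then snaps home by itself and stays. It bends above about 45 N.
- lever_pivot (a point): Middle of the lever's pivot axis, which runs along fixture y, 92.8 mm above the bench over the fixture's origin. Fixed.
- spare_stub: Spare tube stub, 48 mm across, 70 mm tall, standing on end on the bench; origin at the centre of its underside. Not to be moved.
- wire_brush: Wire brush with a wooden handle, 200 mm long, 26 mm high, lying on its side on the bench on the robot's side of the fixture; origin under the middle of its handle. Not to be moved.
- spanner: Steel spanner, 160 mm long, lying on the bench beyond the fixture; origin at its underside. Not to be moved.
There are look-alikes about, which are no part of the job. What is shaped like the tube but blue, green or purple is not meant.

How it is judged:
By the outcome, as a careful person would: the job done as asked, in the order asked, and still so for the second after the job is handed in, with the robot touching nothing.
It also fails if it takes over 56 s, if anything falls off the work surface, if the arm or the gripper's body presses on something with over 40 N, if the wrist force passes 120 N, or if a joint passes its speed limit or range.

## Working session

There is one attempt and no reset: what is moved stays moved. The work goes in short steps, each a Python script; the robot and the scene stay as the last script left them, time stands still between calls to the robot, and variables do not carry over. Pictures are saved under pics/ and viewed, about 8 in all and at most 12, crops included, and the job is handed in when it is done.

```bash
mkdir -p pics; ls
python3 - <<'E'
from workcell import bot, optics
import cv2, numpy as np
np.set_printoptions(precision=4,suppress=True)
for n in ("side","top"):
    cv2.imwrite(f"pics/{n}0.png",optics.snapshot(n)[:,:,::-1]); m=optics.camera_model(n); print(n,m)
print(optics.camera_model("wrist")); print(bot.get_obs())
E
```

```text
pics
side {'intrinsics': array([[413.8472,   0.    , 316.9197],
       [  0.    , 413.8472, 198.2743],
       [  0.    ,   0.    ,   1.    ]]), 'D': array([-0.0229,  0.    ,  0.    ,  0.    ,  0.    ]), 'T': array([[   0.6514,    0.4925,   -0.5772,   97.3978],
       [  -0.7586,    0.4084,   -0.5076, -425.9187],
       [  -0.0142,    0.7686,    0.6396,  636.9506],
       [   0.    ,    0.    ,    0.    ,    1.    ]])}
top {'intrinsics': array([[484.2389,   0.    , 320.4001],
       [  0.    , 484.2389, 199.3722],
       [  0.    ,   0.    ,   1.    ]]), 'D': array([-0.1394,  0.    ,  0.    ,  0.    ,  0.    ]), 'T': array([[   0.0074,    0.9845,   -0.1751,  361.6403],
       [  -1.    ,    0.0076,    0.0008,  -27.1158],
       [   0.0021,    0.1751,    0.9846, 1086.4238],
       [   0.    ,    0.    ,    0.    ,    1.    ]])}
{'intrinsics': array([[320.0408,   0.    , 324.87  ],
       [  0.    , 320.0408, 198.1   ],
       [  0.    ,   0.    ,   1.    ]]), 'D': array([-0.0344,  0.    ,  0.    ,  0.    ,  0.    ]), 'hand_eye': array([[   0.0005,    0.9599,    0.2804,   72.3755],
       [   1.    ,   -0.0005,   -0.0001,   -0.2821],
       [   0.    ,    0.2804,   -0.9599, -142.9746],
       [   0.    ,    0.    ,    0.    ,    1.    ]])}
{'t': 0.1, 'joint_pos': array([ 1.1239,  0.3595,  1.5113,  0.    ,  1.2725, -0.1151]), 'joint_velocities': array([-0.0004, -0.0015, -0.0036, -0.0024,  0.0014,  0.0002]), 'tau': array([  0.0002, -52.8651, -27.9351,  -0.0001,   0.005 ,   0.0001]), 'position': array([195.171 , 566.7279, 230.5134]), 'eef_rot': array([-3.1399, -0.0002,  2.8098]), 'ft_force': array([ 0.5534,  0.5869, -0.4477]), 'torque': array([0.048 , 0.0052, 0.0484]), 'grip_width': 85.601857093854}
```

View pics/top0.png

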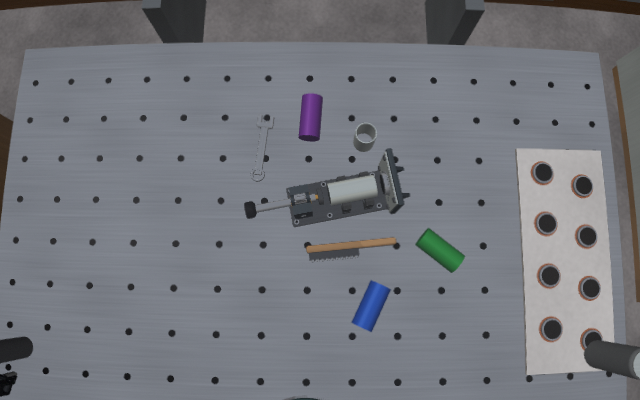

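View pics/side0.png

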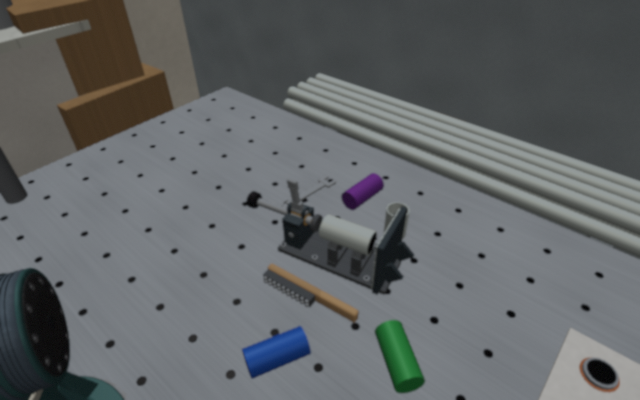

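Top view: the white stub is at (355,190) in the fixture, the knob at (250,210), the split block and lever at about (303,205), and the headstock plate at (392,180). Blue, green and purple look-alikes lie around it. Side view: knob at (253,199), lever standing at (293,190). Next I'll triangulate the knob and lever roughly and save enlarged crops.

```bash
cat > h.py <<'E'
from workcell import bot, optics
import cv2, numpy as np
from scipy.spatial.transform import Rotation as Rot
np.set_printoptions(precision=2,suppress=True)
def pose():
    o=bot.get_obs(); T=np.eye(4); T[:3,:3]=Rot.from_euler('xyz',o['eef_rot']).as_matrix(); T[:3,3]=o['position']; return T
def ray(name,uv,T=None):
    m=optics.camera_model(name)
    C=m['T'] if T is None else T@m['hand_eye']
    p=cv2.undistortPoints(np.array([[uv]],float),m['intrinsics'],m['D'])[0,0]
    d=C[:3,:3]@[p[0],-p[1],-1]; return C[:3,3],d/np.linalg.norm(d)
def plane(r,z): return r[0]+r[1]*(z-r[0][2])/r[1][2]
def tri(*rs):
    A=sum(np.eye(3)-np.outer(d,d) for _,d in rs); b=sum((np.eye(3)-np.outer(d,d))@c for c,d in rs)
    p=np.linalg.solve(A,b); return p,[np.linalg.norm(np.cross(p-c,d)) for c,d in rs]
def dark(im,box,th=45):
    x0,y0,x1,y1=box; m=(im[y0:y1,x0:x1].max(2)<th).astype(np.uint8)
    n,l,s,c=cv2.connectedComponentsWithStats(m); i=1+s[1:,4].argmax(); return c[i]+[x0,y0],s[i]
E
python3 - <<'E'
from h import *
t=cv2.imread('pics/top0.png'); s=cv2.imread('pics/side0.png')
kt,a=dark(t,(238,196,262,224)); ks,b=dark(s,(240,187,264,212)); print(kt,a,ks,b)
print(tri(ray('top',kt),ray('side',ks)))
for uv in [(250,210),(300,205),(330,193),(375,185),(392,180)]: print(uv,plane(ray('top',uv),75))
c=np.hstack([cv2.resize(t[150:250,235:415],None,fx=3.0,fy=3.0,interpolation=3)]); d=cv2.resize(s[165:300,235:415],None,fx=3,fy=3,interpolation=3)[:300]
cv2.imwrite('pics/c1.png',np.vstack([c,d]))
E
```

```text
[250.35 209.15] [  7   6  11  16 122] [252.35 199.76] [  4   6  16  14 134]
(array([517.07, 122.35,  73.39]), [np.float64(3.00930355802643), np.float64(3.0093035580264536)])
(250, 210) [517.46 121.1   75.  ]
(300, 205) [529.05  15.2   75.  ]
(330, 193) [555.41 -48.22  75.  ]
(375, 185) [ 573.6  -144.37   75.  ]
(392, 180) [ 584.88 -181.13   75.  ]
```

View pics/c1.png

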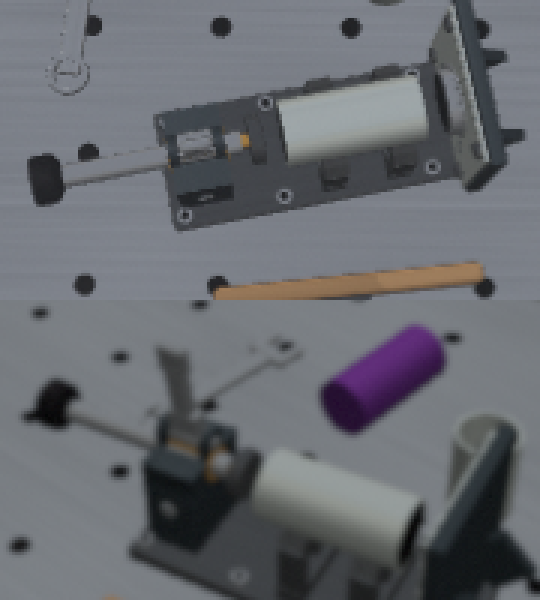

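The crop confirms the pieces: the white stub between V-blocks, the black knob at rear left (the only quill), and the lever upright on the split block. Knob triangulated at z=73.4 against an expected 75. Next, two close wrist looks.

Run:
```python
from h import *
import pickle
bot.movep([560,40,300],[np.pi,0,1.75]); out=[]
bot.command_gripper(0)
for p in ([560,40,300],[480,40,300]):
    bot.move_l(p,speed=100); bot.wait(0.3); T=pose(); im=optics.snapshot('wrist')[:,:,::-1]; out.append((T,im)); print(T[:3,3],bot.get_obs()['t'])
pickle.dump(out,open('w.pkl','wb'))
cv2.imwrite('pics/w1.png',np.vstack([cv2.resize(i,(480,300),interpolation=3) for _,i in out]))
o=bot.get_obs();print(o['joint_pos'],o['grip_width'],o['ft_force'])
```

```text
[559.99  40.   300.01] 3.7667
[480.3   39.98 299.86] 5.0667
[-0.06  0.13  1.66  0.    1.36 -0.24] 0.12874494379401363 [ 0.72  1.46 -0.68]
```

View pics/w1.png

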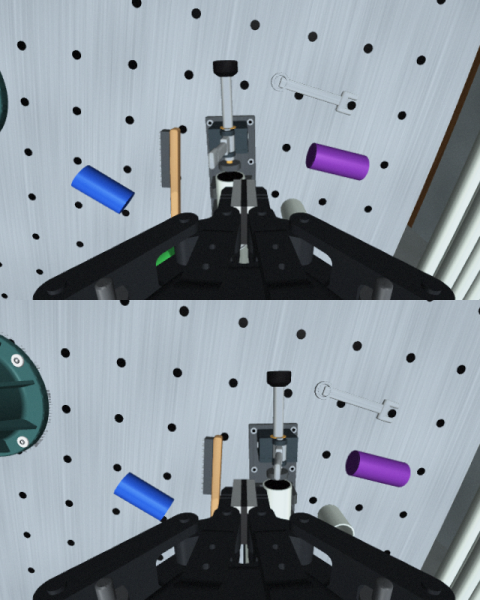

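Wrist pictures (480 px scale): the knob is at (225,68) in the first and (279,378) in the second; the block is at (228,140) and (273,440), with the lever over it. I'll crop at full resolution to pick points.

Run:
```python
from h import *
import pickle
w=pickle.load(open('w.pkl','rb')); B=[(255,70,385,260),(315,80,445,270)]; rs=[]
for (T,im),b in zip(w,B):
    im=np.ascontiguousarray(im); c,s=dark(im,(b[0],b[1],b[2],b[1]+45),50); print(c,s); rs.append(ray('wrist',c,T))
print('knob',tri(*rs))
cr=[cv2.resize(np.ascontiguousarray(im)[b[1]:b[3],b[0]:b[2]],None,fx=3.05,fy=3.05,interpolation=3) for (T,im),b in zip(w,B)]
cv2.imwrite('pics/w2.png',np.hstack(cr)); print(np.hstack(cr).shape)
```

```text
[300.15  90.59] [ 29  11  33  21 620]
[371.48 104.04] [ 41  15  32  21 592]
knob (array([516.87, 120.3 ,  75.82]), [np.float64(0.05157677337852379), np.float64(0.05157677337852787)])
(580, 792, 3)
```

View pics/w2.png

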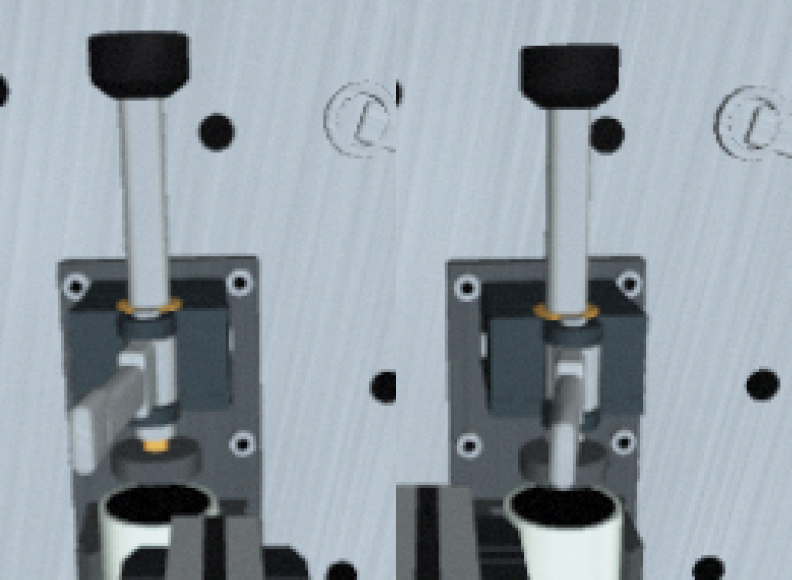

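Crops: knob at (138,65) left and (570,77) right; lever tip end face about (84,440) left and (564,440) right; rear bed bolts at (76,287), (240,283) left and (467,288), (629,284) right.

Run:
```python
from h import *
import pickle
w=pickle.load(open('w.pkl','rb')); TT=[w[0][0],w[1][0]]
L=lambda x,y:ray('wrist',(255+x/3.05,70+y/3.05),TT[0]); R=lambda x,y:ray('wrist',(315+(x-396.5)/3.05,80+y/3.05),TT[1])
for n,a,b in [('tip',(84,440),(564,440)),('boltL',(76,287),(467,288)),('boltR',(240,283),(629,284)),('boltR2',(243,444),(623,441)),('knobfaceTopL',(89,38),(522,47)),('knobtopR',(189,37),(619,46)),('collar',(149,307),(566,313)),('hub+y',(147,318),(573,325)),('hub-y',(153,418),(571,418)),('pad',(156,460),(561,462)),('tubeend',(158,500),(563,500))]:
    print(n,tri(L(*a),R(*b)))
```

```text
tip (array([525.53,  12.7 , 171.04]), [np.float64(2.2173932007873547), np.float64(2.21739320078737)])
boltL (array([500.34,  23.95,  17.13]), [np.float64(0.03658635241135393), np.float64(0.036586352411358235)])
boltR (array([571.3 ,  38.39,  15.66]), [np.float64(0.06779586652433343), np.float64(0.06779586652433292)])
boltR2 (array([586.93, -36.05,  13.07]), [np.float64(0.26269046265876367), np.float64(0.2626904626587901)])
knobfaceTopL (array([498.39, 125.89,  75.43]), [np.float64(0.35520907634109194), np.float64(0.3552090763410817)])
knobtopR (array([533.31, 132.77,  72.04]), [np.float64(0.38441657235234744), np.float64(0.3844165723523562)])
collar (array([535.23,  33.04,  75.64]), [np.float64(0.031355889130970774), np.float64(0.031355889130999126)])
hub+y (array([535.66,  32.46,  92.31]), [np.float64(0.05823937816203484), np.float64(0.058239378162040036)])
hub-y (array([544.01,  -5.69,  87.85]), [np.float64(0.9184527373930439), np.float64(0.9184527373930635)])
pad (array([548.02, -30.03,  69.89]), [np.float64(0.031170653461499897), np.float64(0.031170653461488472)])
tubeend (array([551.61, -45.08,  74.07]), [np.float64(0.3490922239119402), np.float64(0.34909222391197264)])
```

Yaw is 0.205 from both the bolts and the axis. Knob face is at about (515.5,130,75), pivot at about (539.8,13.4). The lever tip was predicted at (525,10,176) and measured at (525.5,12.7,171), so these agree. Next I approach the knob and push the first, safe part of the travel.

```bash
cat >> h.py <<'E'
yaw=0.205; ex=np.array([np.cos(yaw),np.sin(yaw),0]); ey=np.array([-np.sin(yaw),np.cos(yaw),0]); ez=np.array([0,0,1.])
KF=np.array([515.5,130,75.]); PV=np.array([539.8,13.4,92.8])
def F(n=8):
    f=[]
    for _ in range(n): f.append(bot.get_obs()['ft_force']); bot.wait(0.01)
    return np.mean(f,0)
E
python3 - <<'E'
from h import *
rpy=[np.pi,0,np.pi/2+yaw]
S=KF+26*ey; S[2]=62
bot.movep(S+[0,0,120],rpy); bot.move_l(S,speed=120); bot.wait(.2); b=F(20); np.save('bias.npy',b); print('bias',b, bot.get_obs()['t'],bot.get_obs()['position'])
d=0
while d<26:
    d+=1; bot.move_l(S-d*ey,speed=12); f=F(2)-b; print(d,f@ey,f,end=' ')
    if f@ey>3: break
print('\ncontact',d,bot.get_obs()['t'])
d0=d
while d<d0+10:
    d+=2; bot.move_l(S-d*ey,speed=12); o=bot.get_obs(); print(d,round((o['ft_force']-b)@ey,2),round((o['position']-S)@-ey,2),round(o['t'],2))
np.save('S.npy',np.r_[S,d0,d])
E
```

```text
bias [ 0.02  0.16 -0.04] 7.2917 [510.36 155.5   62.27]
1 -0.4865309864008115 [-0.06 -0.51  0.29] 2 0.07159471853237234 [-0.41 -0.01  0.35] 3 -0.2515247871170142 [ 0.34 -0.19  0.67] 4 -0.8207991736573791 [ 0.28 -0.78 -0.2 ] 5 0.024784152670472175 [-0.18 -0.01 -0.4 ] 6 -0.6390433704315234 [ 0.02 -0.65  0.62] 7 0.32793947469510765 [-0.09  0.32 -0.18] 8 0.006403464282533286 [ 0.16  0.04 -0.37] 9 0.06886203876543874 [-0.12  0.05 -0.05] 10 -0.5156120458909411 [-0.21 -0.57  0.53] 11 0.05012234623165101 [-0.7  -0.09  0.19] 12 0.332112418908363 [-0.11  0.32 -0.25] 13 -0.7551397493950761 [-0.17 -0.81  0.21] 14 -0.4199059755319685 [-0.25 -0.48  0.24] 15 0.11524873351345813 [0.34 0.19 0.06] 16 5.408507828353483 [-0.87  5.34  0.14] 
contact 16 11.5583
18 5.71 17.16 11.88
20 5.76 19.16 12.19
22 6.55 21.15 12.51
24 5.22 23.12 12.82
26 6.34 25.15 13.14
```

Run:
```python
from h import *
b=np.load('bias.npy'); a=np.load('S.npy'); S=a[:3]; d0,d=a[3:]; log=[]
def step(s,v):
    global d
    d+=s; bot.move_l(S-d*ey,speed=v); f=(F(3)-b)@ey; o=bot.get_obs(); log.append((d-d0,f,(o['position']-S)@-ey-d0,o['t'])); return f
while d<d0+26 and step(2,12)<14: pass
f=log[-1][1]; h=[]
while d<d0+47 and f<14.5:
    f=step(.35,4); h.append(f)
base=np.median(h[-9:-1])
print('base',base)
while d<d0+49 and f<base+10.5: f=step(.12,2)
np.save('S.npy',np.r_[S,d0,d]); bot.wait(.3)
print(np.array(log)); print('hold',(F(20)-b), (F(20)-b)@ey)
```

```text
base 9.300394683175401
[[12.    6.26 11.18 13.48]
 [14.    6.07 13.15 13.82]
 [16.    7.82 14.76 14.17]
 [18.    8.55 16.65 14.51]
 [20.    8.31 18.64 14.85]
 [22.    8.32 20.63 15.19]
 [24.    8.31 22.6  15.53]
 [26.    8.42 24.6  15.88]
 [26.35  8.6  24.86 16.15]
 [26.7   9.01 25.19 16.43]
 [27.05  9.43 25.53 16.7 ]
 [27.4   9.08 25.88 16.98]
 [27.75  9.34 26.24 17.25]
 [28.1   9.13 26.59 17.52]
 [28.45  9.44 26.92 17.8 ]
 [28.8   9.16 27.26 18.07]
 [29.15  8.72 27.64 18.35]
 [29.5   9.57 27.96 18.62]
 [29.85  8.97 28.33 18.9 ]
 [30.2   9.14 28.66 19.18]
 [30.55  9.44 29.01 19.45]
 [30.9   9.16 29.37 19.73]
 [31.25  8.91 29.72 20.  ]
 [31.6   9.87 29.92 20.27]
 [31.95 11.35 29.93 20.55]
 [32.3  13.24 29.91 20.82]
 [32.65 15.19 29.94 21.1 ]
 [32.77 15.17 29.93 21.38]
 [32.89 16.19 29.93 21.65]
 [33.01 17.11 29.93 21.93]
 [33.13 17.07 29.93 22.2 ]
 [33.25 17.79 29.94 22.48]
 [33.37 18.23 29.96 22.75]
 [33.49 18.56 29.95 23.02]
 [33.61 19.43 29.94 23.3 ]
 [33.73 19.17 29.94 23.57]
 [33.85 20.81 29.93 23.85]]
hold [-2.62 20.24  1.46] 20.1520136513868
```

Hard stop at 30 mm of travel, and force rose from a 9.3 N drag to 20.2 N, so about 11 N nip. I'll check for gaps by picture before backing off.

Run:
```python
from h import *
t=optics.snapshot('top')[:,:,::-1]; s=optics.snapshot('side')[:,:,::-1]
f=lambda i:cv2.resize(np.ascontiguousarray(i),None,fx=5,fy=5,interpolation=3)
cv2.imwrite('pics/c2.png',np.vstack([f(t[165:222,280:415]),f(s[195:255,270:405])])); print((F()-np.load('bias.npy'))@ey)
```

```text
20.283179008557628
```

View pics/c2.png

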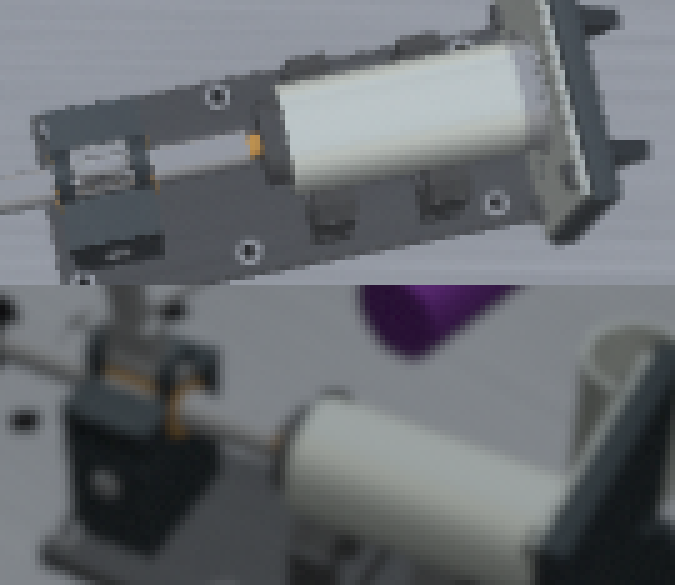

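The picture shows the stub butted on the collar at (527,90), the pad seated on its other end at (285,140), and no gap visible. Now I let go of the knob and fold the lever with a force-guarded arc.

Run:
```python
from h import *
p=bot.get_obs()['position']
bot.move_l(p+4*ey,speed=15); bot.move_l(p+35*ey,speed=80)
print('free',F()-np.load('bias.npy'))
q=p+35*ey; q[2]=230; bot.move_l(q,speed=200)
rpy=[np.pi,0,yaw+np.pi-2*np.pi]
A=PV-75*ex; A[2]=230; bot.movep(A,rpy)
c=PV-48*ex; c[2]=156; bot.move_l(c,speed=120); bot.wait(.2); b=F(15); np.save('b2.npy',b); print('t',bot.get_obs()['t'],b,bot.get_obs()['position'])
def go(P,v):
    bot.move_l(P-11*ex,speed=v); f=F(2)-b; return f
r=65
for x in np.arange(-34,-3,3): 
    f=go(PV+x*ex+r*ez,30)
    if np.linalg.norm(f)>30: raise SystemExit(f'high {x} {f}')
    print(x,np.round([f@ex,f@ey,f[2]],1),end=' ')
print()
for a in np.arange(0.06,1.60,0.07):
    d=np.sin(a)*ex+np.cos(a)*ez; n=-np.cos(a)*ex+np.sin(a)*ez
    f=go(PV+r*d+4.5*n,40); o=bot.get_obs()
    print(round(a,2),np.round([f@ex,f@ey,f[2]],1),round(o['t'],1))
    if np.linalg.norm(f)>32: print('HIGH'); break
```

```text
free [ 0.04 -0.2  -0.2 ]
t 29.6833 [-0.16  0.02  0.08] [493.02   3.55 156.53]
-34 [0.4 0.5 0.1] -31 [-0.3  0.1 -0.4] -28 [-0.7  0.1 -0.3] -25 [ 0.3 -0.6 -0.3] -22 [-0.1  0.3 -0.1] -19 [-0.5 -0.2  0.2] -16 [-0.   0.1 -0.2] -13 [-0.2  0.3 -0.3] -10 [-0.4  0.5  0.4] -7 [-0.7  1.2  0.2] -4 [-1.9  1.2  1.1] 
0.06 [-2.9  1.5  1.3] 32.9
0.13 [-4.3  1.1  1. ] 33.2
0.2 [-5.2  0.2  2.9] 33.5
0.27 [-5.2  1.   3.3] 33.8
0.34 [-6.2  1.3  4.5] 34.0
0.41 [-6.4  0.9  6.5] 34.3
0.48 [-7.   1.2  6.4] 34.6
0.55 [-7.3  1.7  7.9] 34.9
0.62 [-6.1  1.2  9.1] 35.2
0.69 [-6.5  1.7  9.2] 35.5
0.76 [-6.7  2.   9.4] 35.7
0.83 [-5.6  1.7  9.9] 36.0
0.9 [-5.6  1.6  9.5] 36.3
0.97 [-5.8  1.9  9.6] 36.6
1.04 [-4.3  2.1  8.6] 36.9
1.11 [-3.8  1.6  6.9] 37.1
1.18 [-2.3  1.8  6.1] 37.4
1.25 [-1.9  1.8  4.5] 37.7
1.32 [0.9 1.8 3.2] 38.0
1.39 [ 0.2 -0.4  1.7] 38.3
1.46 [ 0.4 -0.3  0.1] 38.6
1.53 [-0.1  0.4 -0.5] 38.9
```

Run:
```python
from h import *
p=bot.get_obs()['position']; p[2]=240; bot.move_l(p,speed=150); p=p-110*ex; bot.move_l(p,speed=200)
T=pose(); w=optics.snapshot('wrist')[:,:,::-1]; t=optics.snapshot('top')[:,:,::-1]; s=optics.snapshot('side')[:,:,::-1]
f=lambda i,k:cv2.resize(np.ascontiguousarray(i),None,fx=k,fy=k,interpolation=3)
A=np.vstack([f(t[155:225,240:420],2.2),f(s[170:270,235:415],2.2)]); W=f(w,A.shape[0]/400)
cv2.imwrite('pics/fin.png',A); cv2.imwrite('pics/finw.png',w); cv2.imwrite('pics/f2.png',f(np.hstack([A,W[:,W.shape[1]//2-195:W.shape[1]//2+195]]),1)); print(bot.get_obs()['t'],A.shape,F())
```

```text
40.7833 (374, 396, 3) [-0.01  0.18 -0.12]
```

View pics/f2.png

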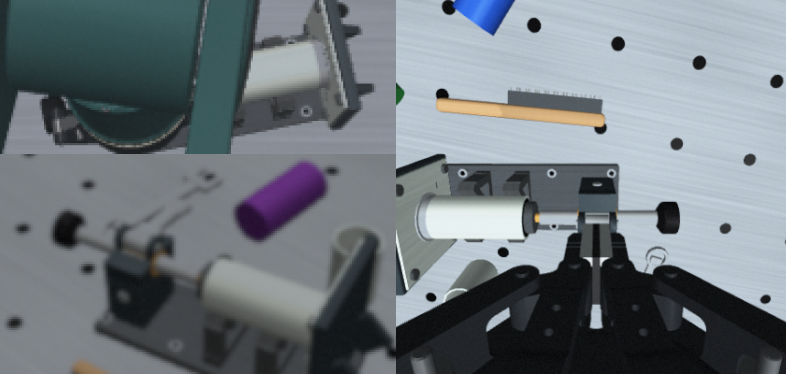

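The stub is still tight at both ends and the lever is no longer upright. The fingers hide its tip, so I'll move aside for one clear look.

Run:
```python
from h import *
p=bot.get_obs()['position']; bot.move_l(p+110*ey+60*ez+40*ex,speed=200); bot.wait(.2)
T=pose(); w=np.ascontiguousarray(optics.snapshot('wrist')[:,:,::-1]); s=optics.snapshot('side')[:,:,::-1]
np.save('Tf.npy',T); m=optics.camera_model('wrist'); C=np.linalg.inv(T@m['hand_eye'])
def proj(P):
    q=C@np.r_[P,1]; return cv2.projectPoints(np.array([[q[0],-q[1],-q[2]]]),np.zeros(3),np.zeros(3),m['intrinsics'],m['D'])[0].ravel()
for a in (1.48,1.745): print(a,proj(PV+85*(np.sin(a)*ex+np.cos(a)*ez)))
u,v=proj(PV+40*ex).astype(int); print(u,v,bot.get_obs()['t'])
cv2.imwrite('pics/f3.png',cv2.resize(w[max(0,v-100):v+100,max(0,u-130):u+130],None,fx=3,fy=3,interpolation=3)); print(max(0,v-100),max(0,u-130))
```

```text
1.48 [232.38 257.86]
1.745 [237.27 248.95]
230 220 41.9583
120 100
```

View pics/f3.png

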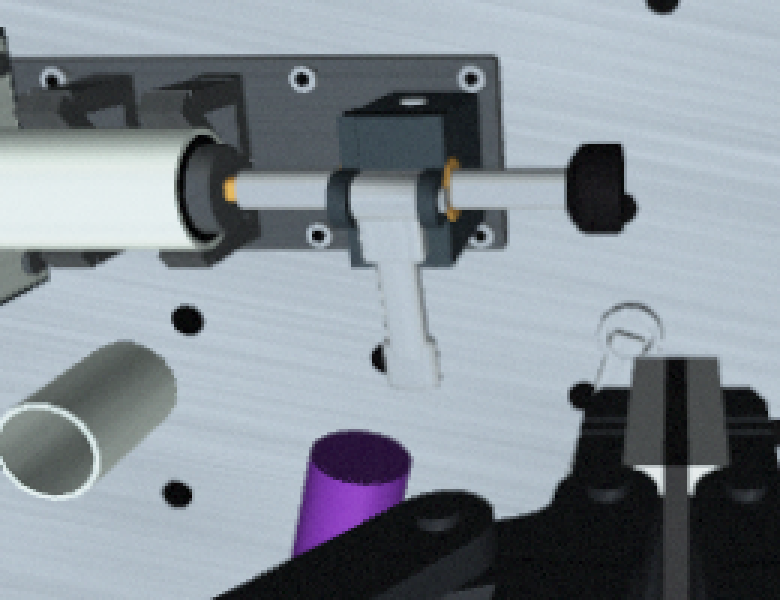

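The lever tip is at pixel (238,248). The fully-home prediction is (237,249); a lever short of home would be at (232,258). Stub, pad and knob are unchanged and the robot touches nothing.

```bash
python3 -c "
from h import *
print(F(), bot.get_obs()['t']); bot.job_done()"
```

```text
[ 0.11  0.02 -0.09] 42.025
the job is handed in; nothing more can be done
```

The stub is butted against the collar and nipped, the cam lever is fully home, and I handed the job in at about 42 s of the 56 s allowed with the robot touching nothing.

- **Quill:** I pushed the knob with the shut fingers, slowly in small guarded steps. The quill stopped moving, and the push rose from 9.3 N of drag to about 20.2 N, so roughly 11 N of nip, well under the 18 N at which the collar bends. Pictures showed the stub on the collar and the pad on its other end, with no visible gap. I did not measure the force left on the stub after letting go.
- **Lever:** I let go of the knob, then swung the lever over in a force-guarded arc. The force peaked at about 11 N and fell to zero as it snapped past centre. A last wrist picture put the tip at pixel (238,248); fully home should be (237,249).
- **Left alone:** I did not touch the spare stub, wire brush or spanner. They look undisturbed in the pictures, though I did not measure their positions.

**Checks that disagreed slightly:**
- The drag with the stub in front read 9.3 N, where the text gives 10 to 12 N.
- My push moved the quill about 30 mm, where the text puts the butted stub at 36 to 44 mm of travel. I took this to mean the quill did not start fully drawn out.
- The lever tip first measured about 5 mm lower than the geometry predicts. The mark for it in the two pictures was coarse.

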